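# Refit the upper burr of a coffee grinder

### The job

The coffee grinder has been cleaned and stands open. Lower its upper burr carrier into the throat until its three keys drop into the slots and it sits fully home, then set the screw collar over it and turn the collar clockwise until it holds the carrier snug: firmly clamped, but not forced. Handle the parts gently, let go at the end and leave the other things on the worktop where they are.

Things in the scene. Friction and masses are not known exactly. Their poses are not given: they have to be found in the camera images.
- grinder: Fixed aluminium coffee grinder, hopper off. Origin at worktop level under the neck's axis, spout towards -x. Foot 210 x 124 mm, 25 mm high; tower 135 x 116 mm, up to 196 mm; flat black dial, 94 mm diameter, up to 199 mm; then the open threaded neck up to 215 mm. Three key slots, 10 mm wide, cut the neck's wall at 60, 180 and 300 degrees about z from its x axis.
- rim (a point): Centre of the neck's open rim, axes as the grinder. Throat bore 42 mm, neck 48 mm outside. Inside, the carrier's seat lies 9 mm below the rim. Outside, three thread ribs, 55 mm across, fall clockwise (from above) by 24 mm a turn, each from one slot to the next; 28 degrees at each slot are free of rib, so collar lugs enter there. The dial sets the ribs' height within 3 mm: it cannot be read.
- carrier: Upper burr carrier, loose on a wooden coaster 9 mm high: 40 mm disc, 11 mm thick. Origin: centre of its underside. On top a handle bar 9 (x) x 26 (y) x 9 mm, its top 30 mm above the origin, open below. Three keys 6 mm wide at 60, 180, 300 degrees from x, 23 mm from the axis, 4 to 9 mm above the underside: out of line they rest on the rim; lined up, the carrier drops on to the seat.
- collar: Screw collar, loose, flange up: steel, 65 mm outside, 16 mm high, flange 3 mm with 34 mm bore. Origin: centre of its underside. Lugs inside, 8 mm long (dark lines on top), at 60, 180, 300 degrees from x. Entered at the slots it rests on the carrier, underside 11 mm below the rim. Turned, it grips somewhere 35 to 80 degrees on, then by about 2 N a degree; turning takes 0.1 N m per 10 N of clamp (eases at rest), snug being 0.15 to 0.25 N m.
- moka_pot: Aluminium moka pot, 236 mm high, 106 mm wide at the foot, black handle towards its +y; origin: centre of its underside. Leave alone.
- milk_jug: Stainless milk jug, 105 mm high, 88 mm diameter, handle towards its +y; origin: centre of its underside. Leave alone.
- bowls: Stack of three nested green bowls, 150 mm diameter, 96 mm high; origin: centre of the underside. Leave alone.
- sugar_bowl: Glass sugar bowl, 92 mm diameter, 71 mm high, its metal lid standing open at its +x side up to 160 mm; origin: centre of its underside. Leave alone.
Not all that is in view belongs to the job. There is more than one size of the carrier; the job needs the smallest.

How it is judged:
By the outcome, as a careful person would: the job done as asked, in the order asked, and still so for the second after the job is handed in, with the robot touching nothing.
It also fails if it takes over 72 s, if anything falls off the work surface, if the arm or the gripper's body presses on something with over 40 N, if the wrist force passes 120 N, or if a joint passes its speed limit or range.

### The arm

A 6-joint arm with a two-finger parallel gripper is mounted at the origin on the work surface. World frame = base frame: x ahead of the robot, y to its left, z up, the work surface at z = 0. Lengths are in mm, angles in rad, forces in N, time in s.
With the tool pointing down it reaches from about 275 to 825 mm from the base axis. Payload 5.2 kg.
Tool frame: the origin (TCP) lies at the centre of the arm's flange, where the gripper is bolted on; the fingertips stand arm.tip_reach ahead of it and the grasp point (between the pads) lies 167 mm ahead of it (arm.tip_reach is the distance from the TCP to the fingertips, in mm); z points along the fingers, y is the line along which they close (so a half turn about z gives the same grasp; the last joint's range is limited). The gripper opens to 93 mm and grips with 3 to 60 N. Pads are 15 mm wide; open, the fingers measure 128 mm over their backs; the gripper's body (75 mm by 188 mm) begins 65 mm behind the grasp point.
Start: joints at [-1.514, 0.259, 1.535, -0, 1.348, -0.203], TCP at [141.309, -531.543, 404.753] pointing down, gripper open.
Joint ranges: [-3.14, 3.14], [-0.91, 2.08], [0.19, 2.58], [-1.22, 4.36], [0.22, 2.71], [-3.12, 3.12]. Speed limits (rad/s): [2.57, 2.57, 3.14, 3.14, 3.14, 3.14].

### API

Orientations are given as a rotation vector (axis times angle).
In Python, from station import arm gives the robot as it stands. The module is installed in compiled form; this text tells all that it offers.
- The arm moves only by the tool step_arm, never from a script. Its argument "deltas" is a list of rows, each a list of 5 numbers: the opening, from 0 (shut) to 1 (fully open), then the shift along the world's x, y, z in units of 0.2 m (1.0 is 0.2 m), then the turn about the world's z in units of 120 degrees (1.0 is 120 degrees). A call has 1 to 12 rows; each row is the pose to reach, as a shift and turn from the pose commanded when the call began; what a row does not reach only later rows make up. A row lasts 1/10 s, in which the tool goes at most 50 mm and 8.59 degrees, less where a joint would pass 70% of its speed; a pose out of reach is approached as far as the arm can. A call with a number of a shift or a turn outside -1 to 1 is refused whole. A call with a gripper value outside its range is refused whole. The fingers move at their own pace and stop on an object; the grip force is fixed at half the most. Time passes only in rows, so rows that repeat a pose let the fingers close. It gives the time, the measured TCP pose, the force, the opening and the grip force at its end, in the units of the state.
- arm.state(): the state, without advancing time (a new reading comes with each control period).
- arm.snapshot(name): name is "scene" or "top" or "wrist"; returns a dict with "frame" (420x560x3 uint8, red, green, blue), "range_z" (420x560 float32, mm along the optical axis (not along the pixel's ray), 0 where there is no reading), "mtx" (3x3 intrinsics, pixels), "dist" ([k1, k2, p1, p2, k3] as OpenCV has them; the pictures are not rectified), "R" (3x3) and "t" (3): a world point X has camera coordinates R X + t. Camera axes: x right, y down, z forward; pixel columns grow to the right and rows downward; lengths in mm; the calibration is good to about 2 mm. A picture is of the moment at which its call begins.
- arm.job_done(): hands the job in; it is judged then, once.
The state is a dict: "time_s": time; "qpos": joint angles; "qd": joint speeds; "tau": joint torques, N m; "ee_pos": TCP position; "tcp_rot": TCP orientation; "ft_force": force on the tool from outside, world axes, zero at the start; "torque": the same for the moment, N m; "opening": finger opening in mm; "gripper_force": force on a finger pad.
Only numpy, scipy, OpenCV 4.12 (cv2) and the standard library are available. Lean on these libraries where they do the work, as an engineer would, in place of code of your own. Each camera call takes 0.05 s, during which the arm holds its last target. There are 200 camera calls.

## Working session

There is one attempt and no reset: what is moved stays moved. The work goes in short steps, Python scripts to look and compute and a tool call to move; the robot and the scene stay as the last step left them, time stands still between calls to the robot, and variables do not carry over. Pictures are saved under pics/ and viewed, at most 12 in all, crops included, and the job is handed in when it is done.

Besides the shell and the picture viewer there is one more tool, called after "Request:" as name([rows], argument=value, ...), one row to a line, values as JSON. step_arm: Moves the arm, as the interface text tells. Its arguments: {"type":"object","properties":{"deltas":{"type":"array","items":{"type":"array","items":{"type":"number","minimum":-1,"maximum":1}}}},"required":["deltas"]}

```bash
mkdir -p pics; cat > h.py <<'E'
import numpy as np, cv2
from station import arm
def snap(n):
    return arm.snapshot(n)
def save(s,f,crop=None,scale=1):
    im=s["frame"][:,:,::-1]
    if crop: r0,r1,c0,c1=crop; im=im[r0:r1,c0:c1]
    if scale!=1: im=cv2.resize(im,None,fx=scale,fy=scale,interpolation=cv2.INTER_CUBIC)
    cv2.imwrite("pics/"+f,im)
def ray(s,px):
    px=np.array(px,float).reshape(-1,1,2)
    u=cv2.undistortPoints(px,np.array(s["mtx"]),np.array(s["dist"])).reshape(-1,2)
    d=np.c_[u,np.ones(len(u))]
    R=np.array(s["R"]);t=np.array(s["t"])
    return -R.T@t, d@R
def onplane(s,px,z):
    c,d=ray(s,px); return c+d*((z-c[2])/d[:,2])[:,None]
def depth(s,px):
    c,d=ray(s,px); p=np.array(px,int).reshape(-1,2)
    return c+d*s["range_z"][p[:,1],p[:,0]][:,None]
E
python3 - <<'E'
from h import *
import pickle
for n in("scene","top"):
    s=snap(n); save(s,n+".png"); pickle.dump(s,open(n+".pkl","wb"))
st=arm.state(); print(st, arm.tip_reach)
E
```

```text
{'time_s': 0.1, 'qpos': array([-1.51380805e+00,  2.59299506e-01,  1.53592940e+00, -2.54049928e-05,
        1.34799498e+00, -2.02778783e-01]), 'qd': array([ 2.08986869e-04, -1.91532702e-03, -2.88915354e-03, -9.02691060e-05,
       -7.11198442e-04, -3.57467284e-04]), 'tau': array([ 1.11378915e-03, -4.38215625e+01, -2.84643602e+01,  7.19475118e-02,
        3.61949613e-02, -5.04880438e-05]), 'ee_pos': array([ 141.28997964, -531.36324814,  404.00252783]), 'tcp_rot': array([-3.11351484e+00, -4.06692680e-01, -1.47730799e-04]), 'ft_force': array([ 0.05466056,  0.25783633, -0.23223689]), 'torque': array([-0.03510424, -0.02969273,  0.01365217]), 'gripper_force': 0.0, 'opening': 92.83172937961979} 186.1
```

View pics/scene.png

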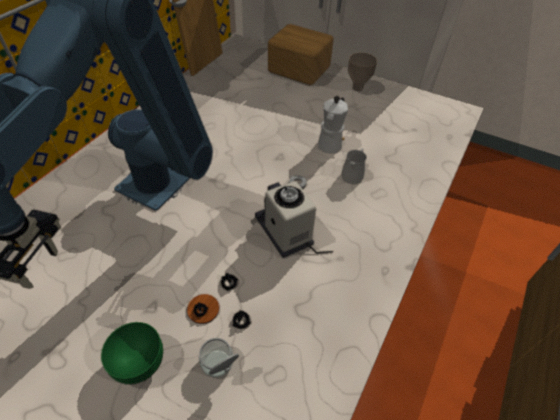

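View pics/top.png

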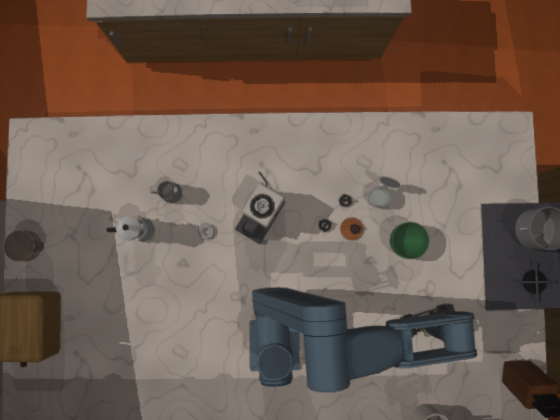

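The scene shows the coaster with a dark part at (202,309) and two similar parts at (229,282) and (241,320). The grinder neck is at (291,195) and a ring is behind it at about (297,183). In the top view the same parts are at (355,229), (324,225) and (345,201), with the neck at (263,205) and the ring, probably the collar, at (207,232).

```bash
python3 - <<'E'
from h import *
import pickle
s=pickle.load(open("top.pkl","rb")); q=pickle.load(open("scene.pkl","rb"))
a=cv2.resize(s["frame"][170:250,190:390,::-1],None,fx=4,fy=4,interpolation=cv2.INTER_CUBIC)
b=cv2.resize(q["frame"][265:335,180:260,::-1],None,fx=4,fy=4,interpolation=cv2.INTER_CUBIC)
c=cv2.resize(q["frame"][170:240,250:330,::-1],None,fx=4,fy=4,interpolation=cv2.INTER_CUBIC)
o=np.zeros((600,800,3),np.uint8); o[:320]=a; o[320:600,:320]=b; o[320:600,400:720]=c
cv2.imwrite("pics/c1.png",o)
for n,p,z in(("coaster",(355,229),39),("B",(324,225),25),("C",(345,201),25),("neck",(263,205),215),("ring",(207,232),16)):
    print(n,onplane(s,[p],z).round(),depth(s,[p]).round())
print("cam",ray(s,[(0,0)])[0],ray(q,[(0,0)])[0], s["mtx"])
for n,p,z in(("coaster",(202,309),39),("B",(229,282),25),("C",(241,320),25),("neck",(291,195),215)):
    print(n,onplane(q,[p],z).round(),depth(q,[p]).round())
E
```

```text
coaster [[ 473. -338.   39.]] [[ 473. -339.   36.]]
B [[ 492. -212.   25.]] [[ 492. -211.   34.]]
C [[ 591. -302.   25.]] [[ 590. -300.   39.]]
neck [[560.  36. 215.]] [[561.  36. 208.]]
ring [[470. 274.  16.]] [[471. 278.  -6.]]
cam [3.98308222e+02 1.34508112e+00 1.88252501e+03] [ 951.98663811 -766.1863486  1159.28432764] [[448.58163416   0.         273.29921802]
 [  0.         448.58163416 213.0161973 ]
 [  0.           0.           1.        ]]
coaster [[ 491. -349.   39.]] [[ 479. -338.   10.]]
B [[ 502. -227.   25.]] [[ 506. -231.   33.]]
C [[ 603. -315.   25.]] [[ 604. -316.   28.]]
neck [[569.  33. 215.]] [[567.  38. 209.]]
```

View pics/c1.png

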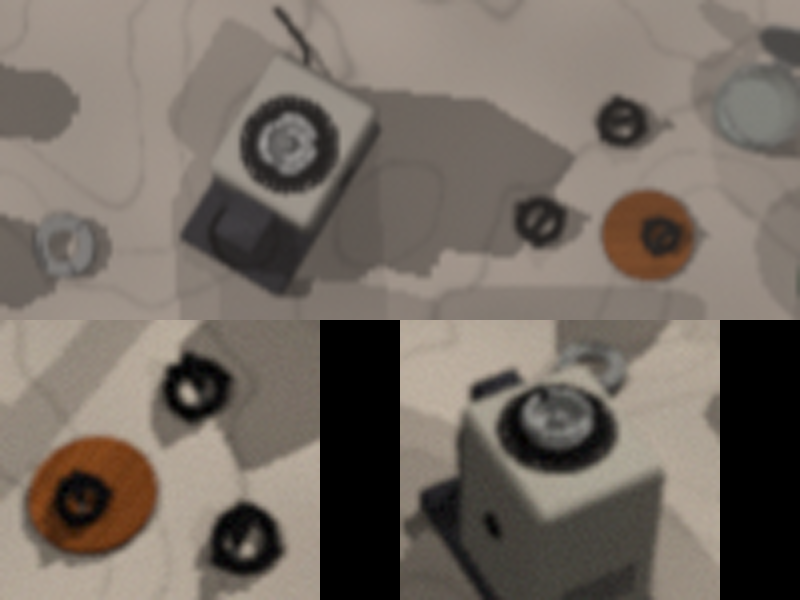

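Three parts could be the carrier: the one on the orange coaster at top (355,229), B at (324,225) and C at (345,201). The coaster one is clearly the smallest, and the description puts the carrier on a coaster, so I choose it. The collar is the grey ring at top (207,232). Next I'll move over the carrier for a close look.

Request:
step_arm([
  [1, 0.2, 0.15, 0, 0],
  [1, 0.4, 0.3, 0, 0],
  [1, 0.6, 0.45, 0, 0],
  [1, 0.8, 0.6, 0, 0],
  [1, 1, 0.75, 0, 0],
  [1, 1, 0.95, 0, 0],
])

```text
time_s: 0.7
ee_pos: [344.4, -340.6, 404.3]
tcp_rot: [3.114, 0.411, 0.003]
ft_force: [0.2, -0.5, 0.2]
opening: 92.7
gripper_force: 0.0
```

Request:
step_arm([
  [1, 0.2, 0, 0, 0],
  [1, 0.4, 0, 0, 0],
  [1, 0.5, 0, 0, 0],
  [1, 0.5, 0, 0, 0],
])

```text
time_s: 1.1
ee_pos: [443.3, -341.0, 404.0]
tcp_rot: [-3.114, -0.411, -0.0]
ft_force: [0.2, -1.0, -0.3]
opening: 92.7
gripper_force: 0.0
```

```bash
python3 - <<'E'
from h import *
import pickle
s=snap("wrist"); save(s,"w1.png"); pickle.dump(s,open("w1.pkl","wb"))
st=arm.state(); print(st["time_s"],st["ee_pos"],st["tcp_rot"],st["qpos"],ray(s,[(0,0)])[0],s["R"],s["mtx"])
E
```

```text
1.15 [ 442.02013978 -341.10096855  403.92181917] [-3.11346640e+00 -4.10087913e-01  1.65396331e-03] [-8.56945987e-01  2.74611484e-01  1.51545143e+00 -2.04606837e-04
  1.35314040e+00  4.51973883e-01] [ 523.44166275 -318.78173492  383.73902769] [[ 2.59634368e-01 -9.65706992e-01 -1.86614463e-05]
 [-9.21514196e-01 -2.47758728e-01  2.99043809e-01]
 [-2.88793321e-01 -7.76248536e-02 -9.54239383e-01]] [[298.84295467   0.         281.8737449 ]
 [  0.         298.84295467 208.82134344]
 [  0.           0.           1.        ]]
```

View pics/w1.png

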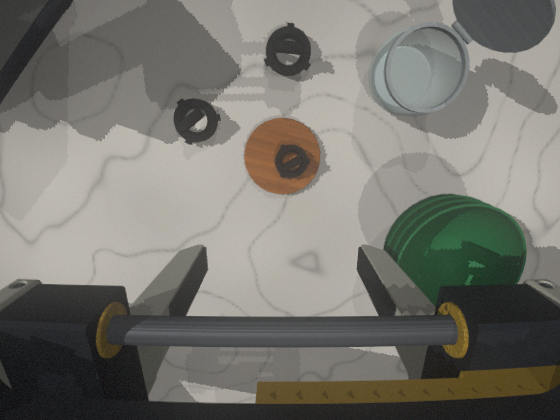

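The wrist view shows the carrier on the coaster at (292,161), with the larger ones at (196,121) and (289,50). I'll go closer, straight above it.

Request:
step_arm([
  [1, 0.06, 0, -0.2, 0],
  [1, 0.12, 0, -0.4, 0],
  [1, 0.17, 0, -0.6, 0],
  [1, 0.17, 0, -0.7, 0],
  [1, 0.17, 0, -0.7, 0],
])

```text
time_s: 1.65
ee_pos: [473.2, -340.8, 261.2]
tcp_rot: [-3.109, -0.405, 0.008]
ft_force: [0.9, -0.7, -0.3]
opening: 93.1
gripper_force: 0.0
```

```bash
python3 - <<'E'
from h import *
import pickle
s=snap("wrist"); pickle.dump(s,open("w2.pkl","wb"))
st=arm.state(); print(st["time_s"],st["ee_pos"],st["tcp_rot"])
im=s["frame"]; hsv=cv2.cvtColor(im,cv2.COLOR_RGB2HSV)
# coaster by saturation orange
m=((hsv[...,0]<20)&(hsv[...,1]>120)&(hsv[...,2]>60)).astype(np.uint8)
c=max(cv2.findContours(m,0,2)[0],key=cv2.contourArea); x,y,w,h=cv2.boundingRect(c); print(x,y,w,h)
d=((hsv[...,2]<60)).astype(np.uint8); k=np.zeros_like(d); k[y:y+h,x:x+w]=1; d&=k
n,l,stt,cen=cv2.connectedComponentsWithStats(d)
for i in range(1,n):
    if stt[i,4]>200: print(stt[i],cen[i],onplane(s,[cen[i]],20),depth(s,[cen[i]]))
cx,cy=x+w//2,y+h//2
r0,c0=max(cy-75,0),cx-100; print("crop",r0,c0)
save(s,"w2.png",(r0,r0+150,c0,c0+200),4)
E
```

```text
1.7 [ 473.92351771 -341.45713163  263.44890965] [-3.11200582 -0.40519378  0.00442528]
218 156 114 110
crop 136 175
```

View pics/w2.png

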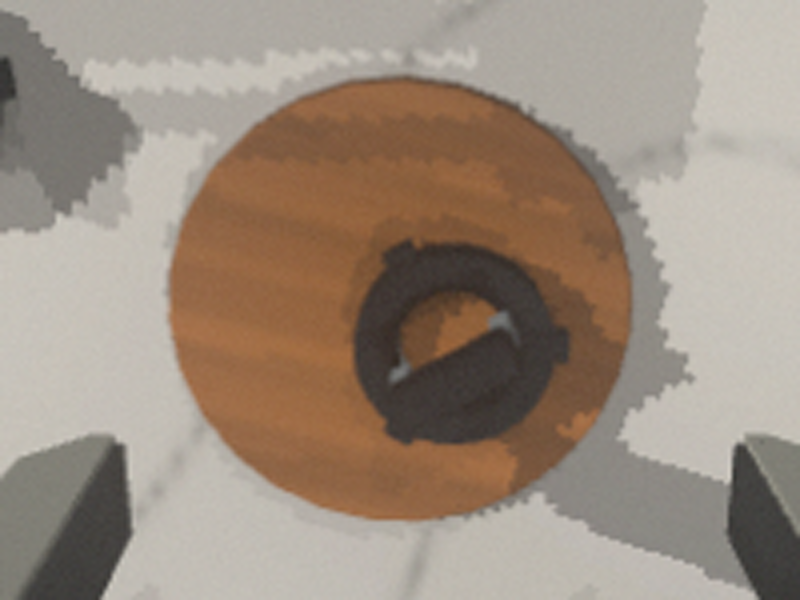

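The crop shows the carrier disc centred at (455,342), keys at (402,252), (565,345) and (402,433), and the bar running from lower left to upper right. The disc is about half the coaster's width, which fits 40 mm.

```bash
python3 - <<'E'
from h import *
import pickle
s=pickle.load(open("w2.pkl","rb"))
f=lambda P:[(175+x/4-.375,136+y/4-.375) for x,y in P]
K=onplane(s,f([(398,243),(569,345),(400,442)]),17)[:,:2]
B=onplane(s,f([(400,388),(505,337),(520,368),(405,428)]),39)[:,:2]
E=onplane(s,f([(455,243),(355,345),(553,345),(455,443)]),20)[:,:2]
print(K.round(1),np.linalg.norm(K-K.mean(0),axis=1)); 
ctr=E.mean(0); print("ctr",ctr,K.mean(0),"E",E.round(1))
a=np.degrees(np.arctan2(*(K-K.mean(0)).T[::-1])); print(a, (a-np.array([180,300,60]))%360,(a-np.array([180,60,300]))%360)
print(B.round(1),B.mean(0))
im=s["frame"]; hsv=cv2.cvtColor(im,cv2.COLOR_RGB2HSV)
sub=(hsv[150:260,255:325,1]<110)&(hsv[150:260,255:325,2]<95)
n,l,st,cen=cv2.connectedComponentsWithStats(sub.astype(np.uint8)); print(st[1:],)
i=1+st[1:,4].argmax(); c=cv2.findContours((l==i).astype(np.uint8),0,1)[0][0]
(x,y),r=cv2.minEnclosingCircle(c); h=cv2.fitEllipse(cv2.convexHull(c)); print(h,onplane(s,[(x+255,y+150),(h[0][0]+255,h[0][1]+150)],19))
d=depth(s,f([(455,390),(460,258)])); print(d)
v=arm.state(); r=cv2.Rodrigues(v["tcp_rot"])[0]; print("toolx yaw",np.degrees(np.arctan2(r[1,0],r[0,0])),"y",np.degrees(np.arctan2(r[1,1],r[0,1])),v["ee_pos"],r[:,2])
E
```

```text
[[ 492.4 -327.2]
 [ 480.8 -365.3]
 [ 451.7 -338.1]] [23.88996431 22.55714557 23.92700354]
ctr [ 475.89760446 -342.97806512] [ 474.95049559 -343.52265789] E [[ 496.  -337.6]
 [ 470.9 -324.1]
 [ 481.  -361.6]
 [ 455.7 -348.6]]
[ 43.11897129 -74.94530318 166.82451317] [223.11897129 345.05469682 106.82451317] [223.11897129 225.05469682 226.82451317]
[[ 472.1 -333.5]
 [ 486.4 -349.2]
 [ 481.4 -353.5]
 [ 464.6 -336.4]] [ 476.14002027 -343.12674772]
[[  44   11    1    1    1]
 [   9   46   54   51 1770]]
((33.003143310546875, 71.46249389648438), (52.4056282043457, 54.49359893798828), 103.87895202636719) [[ 476.19599273 -343.25002956   19.        ]
 [ 475.91024765 -342.78880236   19.        ]]
[[ 474.19918577 -343.26556627   38.83031224]
 [ 493.15850541 -339.39257546   19.15556304]]
toolx yaw 14.836993602968455 y -75.16350200795819 [ 473.92351771 -341.45713163  263.44890965] [-0.00322469  0.00292388 -0.99999053]
```

Request:
step_arm([
  [0.5, 0.003, -0.008, 0, 0.071],
  [0.5, 0.003, -0.008, 0, 0.142],
  [0.5, 0.003, -0.008, 0, 0.213],
  [0.5, 0.003, -0.008, 0, 0.284],
  [0.5, 0.003, -0.008, 0, 0.355],
  [0.5, 0.003, -0.008, 0, 0.426],
  [0.5, 0.003, -0.008, 0, 0.497],
  [0.5, 0.003, -0.008, 0, 0.568],
  [0.5, 0.003, -0.008, 0, 0.639],
  [0.5, 0.003, -0.008, 0, 0.71],
  [0.5, 0.003, -0.008, 0, 0.78],
  [0.5, 0.003, -0.008, 0, 0.85],
])

```text
time_s: 2.9
ee_pos: [475.6, -344.0, 267.4]
tcp_rot: [1.635, 2.678, -0.002]
ft_force: [-0.2, 0.4, 0.4]
opening: 46.4
gripper_force: 0.0
```

Request:
step_arm([
  [0.5, 0, 0, 0, 0.07],
  [0.5, 0, 0, 0, 0.147],
  [0.5, 0, 0, 0, 0.147],
  [0.5, 0, 0, 0, 0.147],
])

```text
time_s: 3.3
ee_pos: [475.7, -343.7, 266.5]
tcp_rot: [1.219, 2.893, -0.002]
ft_force: [0.7, 0.0, 0.3]
opening: 46.7
gripper_force: 0.0
```

```bash
python3 - <<'E'
from h import *
v=arm.state(); r=cv2.Rodrigues(v["tcp_rot"])[0]; print("y",np.degrees(np.arctan2(r[1,1],r[0,1])),v["ee_pos"],v["qpos"],v["opening"],v["ft_force"])
E
```

```text
y 44.29188942137288 [ 475.72807924 -343.68021588  266.45584694] [-8.15528373e-01  4.46218280e-01  1.62325799e+00 -9.69107022e-05
  1.06952089e+00 -1.58852139e+00] 46.71902518114869 [0.72117973 0.0017488  0.34743051]
```

Request:
step_arm([
  [0.5, 0, 0, -0.1, 0],
  [0.5, 0, 0, -0.2, 0],
  [0.4, 0, 0, -0.25, 0],
  [0.4, 0, 0, -0.25, 0],
  [0.4, 0, 0, -0.25, 0],
])

```text
time_s: 3.8
ee_pos: [476.1, -343.4, 215.3]
tcp_rot: [1.216, 2.896, -0.0]
ft_force: [0.9, -0.8, 0.2]
opening: 37.4
gripper_force: 0.0
```

```bash
python3 - <<'E'
from h import *
v=arm.state(); print(v["ee_pos"],v["opening"],v["ft_force"])
E
```

```text
[ 476.05963953 -343.40715076  215.33639212] 37.398847011998456 [ 0.87564793 -0.79194854  0.21513517]
```

Request:
step_arm([
  [0.4, 0, 0, -0.03, 0],
  [0.2, 0, 0, -0.03, 0],
  [0, 0, 0, -0.03, 0],
  [0, 0, 0, -0.03, 0],
  [0, 0, 0, -0.03, 0],
  [0, 0, 0, -0.03, 0],
  [0, 0, 0, -0.03, 0],
  [0, 0, 0, 0.05, 0],
  [0, 0, 0, 0.1, 0],
  [0, 0, 0, 0.1, 0],
])

```text
time_s: 4.8
ee_pos: [476.4, -343.6, 236.2]
tcp_rot: [1.213, 2.895, -0.002]
ft_force: [0.4, 0.2, -0.8]
opening: 9.0
gripper_force: 30.0
```

Request:
step_arm([
  [0, 0, 0, 0.2, 0],
  [0, 0, 0, 0.4, 0],
  [0, 0.1, 0.1, 0.6, 0],
  [0, 0.2, 0.3, 0.8, 0],
  [0, 0.3, 0.5, 1, 0],
  [0, 0.4, 0.7, 1, 0],
  [0, 0.5, 0.85, 1, 0],
  [0, 0.6, 1, 1, 0],
  [0, 0.7, 1, 1, 0],
  [0, 0.7, 1, 1, 0],
])

```text
time_s: 5.8
ee_pos: [617.5, -141.7, 433.7]
tcp_rot: [-1.21, -2.899, -0.0]
ft_force: [1.1, -0.0, -1.5]
opening: 8.8
gripper_force: 30.0
```

Request:
step_arm([
  [0, 0, 0.2, 0.05, 0],
  [0, 0, 0.4, 0.05, 0],
  [0, 0, 0.6, 0.05, 0],
  [0, 0, 0.6, 0.05, 0],
  [0, 0, 0.6, 0.05, 0],
  [0, 0, 0.6, 0.05, 0],
])

```text
time_s: 6.4
ee_pos: [615.6, -24.4, 444.4]
tcp_rot: [-1.216, -2.896, 0.001]
ft_force: [-0.0, -0.5, -0.5]
opening: 8.7
gripper_force: 30.0
```

```bash
python3 - <<'E'
from h import *
import pickle
s=snap("wrist"); pickle.dump(s,open("w3.pkl","wb")); save(s,"w3.png")
v=arm.state(); r=cv2.Rodrigues(v["tcp_rot"])[0]; print("y",np.degrees(np.arctan2(r[1,1],r[0,1])),v["ee_pos"],v["qpos"],v["opening"],v["time_s"])
E
```

```text
y 44.42711913399355 [615.7478632  -24.6569584  444.45369244] [-2.20624717e-01  3.57989067e-01  1.29988192e+00 -6.08076437e-04
  1.48417400e+00 -9.95971460e-01] 8.53040748025843 6.45
```

View pics/w3.png

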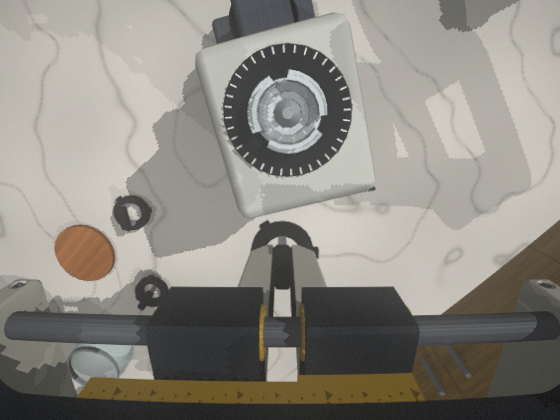

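The grinder is seen from above, with the neck at (287,112) and the dial around it. The held carrier is at (285,240). I'll crop in on the neck for its slots and fit the dial for the centre.

```bash
python3 - <<'E'
from h import *
import pickle
s=pickle.load(open("w3.pkl","rb"))
save(s,"w3c.png",(40,190,205,375),4)
im=s["frame"]; hsv=cv2.cvtColor(im,cv2.COLOR_RGB2HSV)
m=(hsv[...,2]<70).astype(np.uint8); k=np.zeros_like(m); k[36:184,215:360]=1
n,l,st,cen=cv2.connectedComponentsWithStats(m&k); i=1+st[1:,4].argmax(); print(st[i])
c=cv2.findContours((l==i).astype(np.uint8),0,1)[0]; c=max(c,key=cv2.contourArea)
p=onplane(s,cv2.convexHull(c).reshape(-1,2)[:],199)[:,:2]
def fit(p):
    A=np.c_[2*p,np.ones(len(p))]; x=np.linalg.lstsq(A,(p**2).sum(1),rcond=None)[0]; return x[:2],np.sqrt(x[2]+x[:2]@x[:2])
print(fit(p))
# grinder edges: tower top z=196 bright region
g=((hsv[...,2]>120)&(hsv[...,1]<60)).astype(np.uint8)
print(ray(s,[(287,112)])[0])
E
```

```text
[ 224   44  127  132 6224]
(array([556.97519403,  39.5676303 ]), np.float64(45.639400729852895))
[555.91991705  35.90198094 424.1425654 ]
```

View pics/w3c.png

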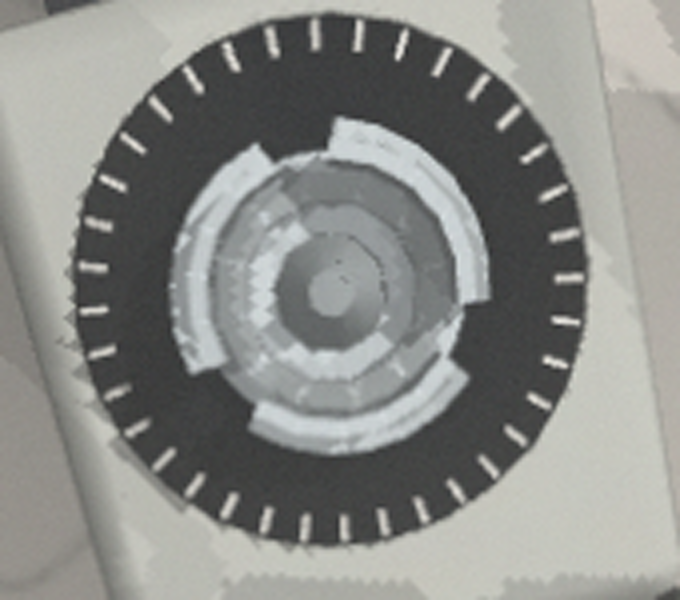

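The crop shows the dial centred at about (332,280), and three rib gaps centred near (300,152), (477,337) and (220,400).

```bash
python3 - <<'E'
from h import *
import pickle
s=pickle.load(open("w3.pkl","rb"))
f=lambda P:[(205+x/4-.375,40+y/4-.375) for x,y in P]
D=onplane(s,f([(77,280),(587,280),(332,13),(332,547)]),199)[:,:2]; print("dial",D.mean(0),np.linalg.norm(D[0]-D[1]),np.linalg.norm(D[2]-D[3]))
# gap edges at ribs' outer corners
for z in(203,209):
    G=onplane(s,f([(260,143),(334,118),(490,300),(468,374),(250,428),(193,374)]),z)[:,:2]
    def fit(p):
        A=np.c_[2*p,np.ones(len(p))]; x=np.linalg.lstsq(A,(p**2).sum(1),rcond=None)[0]; return x[:2],np.sqrt(x[2]+x[:2]@x[:2])
    c,r=fit(G); d=G-c; a=np.degrees(np.arctan2(d[:,1],d[:,0])); print(z,c,r,a.round(1),(a%120).mean(),a.reshape(3,2).mean(1))
# throat inner rim at z=215 : inner edge circle of bright rim
P=depth(s,[(x,y) for y in range(60,160,2) for x in range(235,340,2)]); P=P[(P[:,2]>211)&(P[:,2]<219)]; print(len(P),P.mean(0),(P.max(0)+P.min(0))/2,np.ptp(P,axis=0))
# tower sides: edge lines
hsv=cv2.cvtColor(s["frame"],cv2.COLOR_RGB2HSV)
q=depth(s,[(x,y) for y in range(15,215,1) for x in range(190,385,1)]); t=q[(abs(q[:,2]-196)<3)][:,:2].astype(np.float32)
print("tower",cv2.minAreaRect(t))
E
```

```text
dial [556.75088078  40.67438874] 91.94742895182213 92.85615359472004
203 [557.39955213  39.83083714] 28.299682884491183 [ 161.1  134.    41.9   14.7  -77.4 -106. ] 28.059277080233255 [147.55796066  28.3093133  -91.68944272]
209 [557.35940694  39.72424013] 27.531861018102997 [ 161.1  134.    41.9   14.7  -77.4 -106. ] 28.05927708023293 [147.55796066  28.3093133  -91.68944272]
290 [556.3273031   40.86303922 213.98111301] [559.28640241  39.19057244 213.68416119] [51.13224483 50.50429282  5.36826485]
tower ((563.5440063476562, 35.77199935913086), (110.87088012695312, 128.8707275390625), 58.300392150878906)
```

```bash
python3 - <<'E'
from h import *
import pickle
s=pickle.load(open("w3.pkl","rb"))
g=s["frame"].max(2); P=[]
for x in range(256,312):
    col=g[216:262,x]<60
    if col.any(): P.append((x,216+col.argmax()))
w=onplane(s,P,254.5)[:,:2]
def fit(p):
    A=np.c_[2*p,np.ones(len(p))]; x=np.linalg.lstsq(A,(p**2).sum(1),rcond=None)[0]; return x[:2],np.sqrt(x[2]+x[:2]@x[:2])
c,r=fit(w); res=np.linalg.norm(w-c,axis=1)-r; print(c,r,res.round(1)); k=abs(res)<0.8; print(fit(w[k]))
# front edge along tool x
u=np.array([np.cos(np.radians(134.4)),np.sin(np.radians(134.4))]); tcp=np.array([615.75,-24.66])
print("front reach",((w-tcp)@u).max(), "lateral of the front",)
im=s["frame"][210:270,235:335,::-1]; print(P[::5])
E
```

```text
[613.4284906  -23.13363799] 4.48150771947287 [ 1.1  0.7 -0.3  0.4  0.  -0.9 -1.3  0.4 -0.3 -1.8 -2.3  0.8  0.5  0.8
  0.6]
(array([613.4971889 , -22.75637564]), np.float64(5.01065319663823))
front reach 4.8187290370616065 lateral of the front
[(273, np.int64(255)), (278, np.int64(257)), (283, np.int64(256))]
```

```bash
python3 - <<'E'
from h import *
import pickle
s=pickle.load(open("w3.pkl","rb"))
g=s["frame"].max(2); P=[]
for x in range(256,312):
    col=g[214:262,x]<95
    if col.any(): P.append((x,214+col.argmax()))
P=np.array(P); print(P[::6].tolist())
w=onplane(s,P,254.5)[:,:2]
u=np.array([np.cos(np.radians(134.4)),np.sin(np.radians(134.4))]); v=np.array([u[1],-u[0]]); tcp=np.array([615.75,-24.66])
f=(w-tcp)@u; l=(w-tcp)@v; print(f.round(1)[::4],l.round(1)[::4])
from scipy.optimize import least_squares
o=least_squares(lambda p:np.hypot(f-p[0],l-p[1])-20,[0,0],loss="soft_l1"); print(o.x,abs(o.fun).mean())
E
```

```text
[[256, 235], [262, 224], [268, 222], [274, 222], [280, 222], [286, 222], [292, 224], [298, 226], [304, 231], [310, 240]]
[14.9 21.4 23.4 23.4 22.7 23.4 23.4 23.4 23.4 22.1 21.5 20.2 17.6 14.3] [-16.3 -13.7 -11.3  -8.8  -6.4  -4.   -1.6   0.8   3.2   5.7   8.1  10.5
  13.   15.6]
[ 3.76331005 -1.47939249] 0.5088155264854292
```

Request:
step_arm([
  [0, -0.07, 0.08, 0, -0.04],
  [0, -0.14, 0.16, 0, -0.08],
  [0, -0.21, 0.24, 0, -0.12],
  [0, -0.277, 0.314, 0, -0.136],
  [0, -0.277, 0.314, -0.05, -0.136],
  [0, -0.277, 0.314, -0.08, -0.136],
  [0, -0.277, 0.314, -0.08, -0.136],
  [0, -0.277, 0.314, -0.08, -0.136],
])

```text
time_s: 7.25
ee_pos: [561.0, 38.6, 428.2]
tcp_rot: [-1.614, -2.694, 0.001]
ft_force: [0.9, -0.7, -1.3]
opening: 8.5
gripper_force: 30.0
```

```bash
python3 - <<'E'
from h import *
v=arm.state(); r=cv2.Rodrigues(v["tcp_rot"])[0]; print("y",np.degrees(np.arctan2(r[1,1],r[0,1])),v["ee_pos"],v["ft_force"],v["torque"],v["opening"],v["time_s"])
E
```

```text
y 28.149798939984436 [561.03839911  38.64634896 428.15008211] [ 0.93408142 -0.67433569 -1.32284685] [-0.04419492 -0.19890714 -0.03533894] 8.508503612930445 7.25
```

Everything lines up. I'll lower it slowly, watching the force, with a small correction of -0.6 mm in x and -0.5 mm in y.

Request:
step_arm([
  [0, -0.003, -0.002, -0.015, 0],
  [0, -0.003, -0.002, -0.03, 0],
  [0, -0.003, -0.002, -0.045, 0],
  [0, -0.003, -0.002, -0.06, 0],
  [0, -0.003, -0.002, -0.07, 0],
  [0, -0.003, -0.002, -0.075, 0],
  [0, -0.003, -0.002, -0.075, 0],
])

```text
time_s: 7.95
ee_pos: [559.9, 39.3, 413.6]
tcp_rot: [-1.613, -2.696, 0.0]
ft_force: [0.4, 0.5, -1.5]
opening: 8.3
gripper_force: 30.0
```

Request:
step_arm([
  [0, 0, 0, -0.01, 0],
  [0, 0, 0, -0.02, 0],
  [0, 0, 0, -0.02, 0],
])

```text
time_s: 8.25
ee_pos: [559.4, 39.3, 412.2]
tcp_rot: [1.612, 2.694, 0.0]
ft_force: [-6.5, 0.7, 11.8]
opening: 8.7
gripper_force: 30.0
```

Request:
step_arm([
  [0, 0, 0, -0.01, 0],
  [0, 0, 0, -0.015, 0],
  [0, 0, 0, -0.015, 0],
])

```text
time_s: 8.55
ee_pos: [559.3, 39.3, 406.8]
tcp_rot: [-1.613, -2.695, 0.001]
ft_force: [-3.6, 0.4, 0.8]
opening: 8.4
gripper_force: 30.0
```

Request:
step_arm([
  [0, 0.005, 0, -0.005, 0],
  [0, 0.005, 0, -0.01, 0],
  [0, 0.005, 0, -0.01, 0],
])

```text
time_s: 8.85
ee_pos: [560.0, 39.4, 405.7]
tcp_rot: [-1.612, -2.694, 0.002]
ft_force: [-8.2, 0.1, 10.4]
opening: 8.8
gripper_force: 30.0
```

Seated: TCP z is 405.7, about 206.5 was expected for home, with a 10 N reaction. I'll release, rise and check.

Request:
step_arm([
  [0, -0.005, 0, 0.005, 0],
  [0.3, -0.005, 0, 0.005, 0],
  [0.3, -0.005, 0, 0.005, 0],
  [0.3, -0.005, 0, 0.005, 0],
  [0.3, -0.005, 0, 0.1, 0],
  [0.4, -0.005, 0, 0.25, 0],
  [0.5, 0.1, -0.12, 0.35, 0],
  [0.6, 0.2, -0.25, 0.35, 0],
  [0.8, 0.25, -0.3, 0.35, 0],
  [1, 0.25, -0.3, 0.35, 0],
  [1, 0.25, -0.3, 0.35, 0],
])

```text
time_s: 9.95
ee_pos: [610.7, -20.4, 473.7]
tcp_rot: [-1.613, -2.693, 0.0]
ft_force: [-0.2, -0.5, 0.1]
opening: 71.4
gripper_force: 0.0
```

```bash
python3 - <<'E'
from h import *
import pickle
s=snap("wrist"); pickle.dump(s,open("w4.pkl","wb"))
v=arm.state(); r=cv2.Rodrigues(v["tcp_rot"])[0]; print("y",np.degrees(np.arctan2(r[1,1],r[0,1])),v["ee_pos"],v["qpos"],v["time_s"])
# neck projection
X=np.array([[558.,40,215]]); p=cv2.projectPoints(X,cv2.Rodrigues(np.array(s["R"]))[0],np.array(s["t"]),np.array(s["mtx"]),np.array(s["dist"]))[0].ravel(); print(p)
x,y=p.astype(int); y0=max(y-50,0); save(s,"w4.png",(y0,y0+110,x-70,x+70),5); print("crop",x-70,y0)
P=depth(s,[(a,b) for b in range(y0,y0+110) for a in range(x-70,x+70)])
for lo,hi in((215,219),(230,240)):
    k=P[(P[:,2]>lo)&(P[:,2]<hi)]; print(lo,hi,len(k),k[:,2].mean() if len(k) else 0, k.mean(0) if len(k) else 0)
E
```

```text
y 28.22295577743816 [610.43182217 -19.99074062 474.01982165] [-2.15326983e-01  3.37120961e-01  1.25965376e+00  5.53232626e-04
  1.54675772e+00 -7.07923384e-01] 10.0
[259.91733783 124.89577009]
crop 189 74
215 219 1430 216.44362258732392 [557.51802797  40.47772403 216.44362259]
230 240 451 235.4111802099337 [558.41435054  40.05451474 235.41118021]
```

View pics/w4.png

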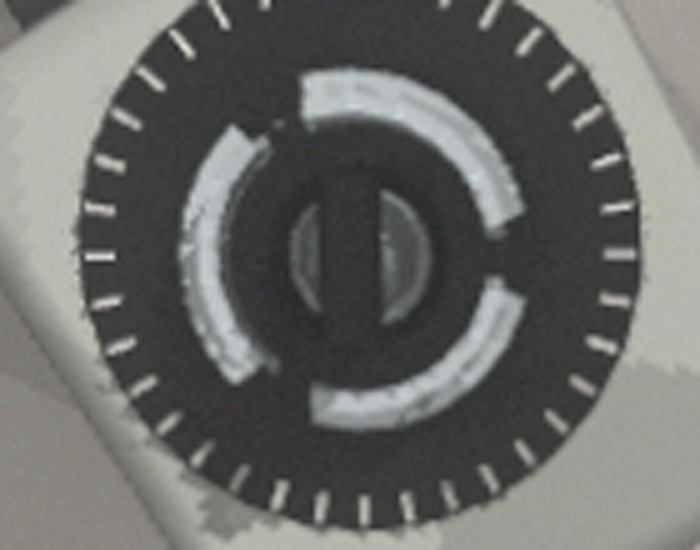

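The picture shows the carrier sitting inside the neck with its keys in the three gaps. The bar top reads 235.4 mm, where 236 is home. Next is the collar.

Request:
step_arm([
  [1, -0.1, 0.2, 0, 0],
  [1, -0.2, 0.4, 0, 0],
  [1, -0.3, 0.6, 0, 0],
  [1, -0.4, 0.8, 0, 0],
  [1, -0.5, 1, 0, 0],
  [1, -0.7, 1, 0, 0],
  [1, -0.7, 1, 0, 0],
])

```text
time_s: 10.7
ee_pos: [465.7, 181.6, 474.6]
tcp_rot: [-1.605, -2.697, 0.002]
ft_force: [0.5, -0.3, 0.1]
opening: 92.9
gripper_force: 0.0
```

Request:
step_arm([
  [1, 0, 0.2, -0.1, 0],
  [1, 0, 0.4, -0.25, 0],
  [1, 0, 0.48, -0.45, 0],
  [1, 0, 0.48, -0.65, 0],
  [1, 0, 0.48, -0.85, 0],
  [1, 0, 0.48, -1, 0],
  [1, 0, 0.48, -1, 0],
  [1, 0, 0.48, -1, 0],
])

```text
time_s: 11.5
ee_pos: [471.0, 275.5, 275.2]
tcp_rot: [-1.613, -2.696, 0.0]
ft_force: [0.6, 0.7, 0.2]
opening: 93.2
gripper_force: 0.0
```

```bash
python3 - <<'E'
from h import *
import pickle
s=snap("wrist"); pickle.dump(s,open("w5.pkl","wb"))
v=arm.state(); r=cv2.Rodrigues(v["tcp_rot"])[0]; print("y",np.degrees(np.arctan2(r[1,1],r[0,1])),v["ee_pos"],v["qpos"],v["time_s"])
X=np.array([[471.,276,16]]); p=cv2.projectPoints(X,cv2.Rodrigues(np.array(s["R"]))[0],np.array(s["t"]),np.array(s["mtx"]),np.array(s["dist"]))[0].ravel(); print(p)
x,y=p.astype(int); y0=max(y-75,0);x0=max(x-100,0); save(s,"w5.png",(y0,y0+150,x0,x0+200),4); print("crop",x0,y0)
E
```

```text
y 28.208660922789626 [471.54296769 275.58772048 276.30555777] [ 3.24582233e-01  3.71071842e-01  1.71620333e+00  1.05279773e-04
  1.05205390e+00 -1.67803548e-01] 11.55
[282.95669776 219.00205452]
crop 182 144
```

View pics/w5.png

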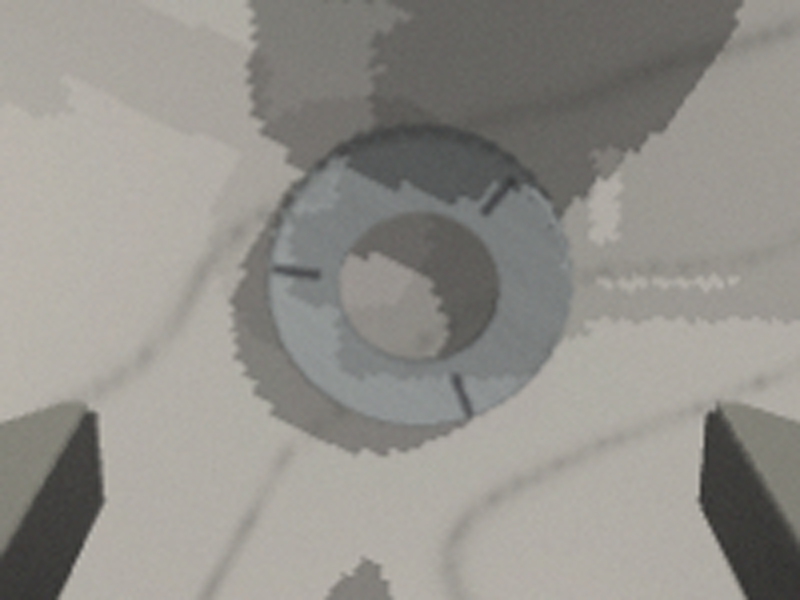

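The collar is in view with its bore centred at (420,287). The lug marks are at (274,270)-(320,274), (484,213)-(515,181) and (453,375)-(469,415).

```bash
python3 - <<'E'
from h import *
import pickle
s=pickle.load(open("w5.pkl","rb"))
f=lambda P:[(182+x/4-.375,144+y/4-.375) for x,y in P]
O=onplane(s,f([(270,287),(571,287),(420,130),(420,424)]),16)[:,:2]
I=onplane(s,f([(340,287),(500,287),(420,212),(420,360)]),16)[:,:2]
for Q in(O,I): print(Q.mean(0),np.linalg.norm(Q[0]-Q[1]),np.linalg.norm(Q[2]-Q[3]))
c=I.mean(0)
L=onplane(s,f([(274,270),(515,181),(469,415),(320,274),(484,213),(453,375)]),16)[:,:2]
a=np.degrees(np.arctan2(*(L-c).T[::-1])); print(a.round(1),(a%120).round(1),np.linalg.norm(L-c,axis=1).round(1))
E
```

```text
[472.02010188 280.76116825] 63.57483995652994 65.30173233697613
[472.21771169 280.2756706 ] 33.77124409438515 32.972007940863
[-158.9   78.1  -41.6 -159.7   79.1  -41.9] [81.1 78.1 78.4 80.3 79.1 78.1] [30.9 30.1 31.4 21.3 20.9 21.3]
```

Request:
step_arm([
  [1, 0.013, 0.015, -0.1, 0],
  [1, 0.013, 0.015, -0.2, 0],
  [1, 0.013, 0.015, -0.3, 0],
  [1, 0.013, 0.015, -0.38, 0],
  [0.9, 0.013, 0.015, -0.41, 0],
  [0.9, 0.013, 0.015, -0.41, 0],
  [0.9, 0.013, 0.015, -0.41, 0],
])

```text
time_s: 12.25
ee_pos: [474.3, 278.5, 194.3]
tcp_rot: [1.612, 2.694, 0.003]
ft_force: [0.8, 0.2, 0.2]
opening: 84.0
gripper_force: 0.0
```

Request:
step_arm([
  [0.9, 0, 0, -0.02, 0],
  [0.8, 0, 0, -0.02, 0],
  [0.7, 0, 0, -0.02, 0],
  [0.6, 0, 0, -0.02, 0],
  [0.6, 0, 0, -0.02, 0],
  [0.6, 0, 0, -0.02, 0],
  [0.6, 0, 0, -0.02, 0],
])

```text
time_s: 12.95
ee_pos: [473.6, 278.3, 189.0]
tcp_rot: [1.613, 2.696, 0.0]
ft_force: [0.1, -0.2, 2.2]
opening: 65.0
gripper_force: 30.0
```

Request:
step_arm([
  [0.6, 0, 0, 0.15, 0],
  [0.6, 0, 0, 0.35, 0],
  [0.6, 0, 0, 0.55, -0.06],
  [0.6, 0, 0, 0.75, -0.12],
  [0.6, 0, 0, 0.95, -0.18],
  [0.6, 0, 0, 1, -0.24],
  [0.6, 0.1, -0.1, 1, -0.3],
  [0.6, 0.2, -0.2, 1, -0.36],
  [0.6, 0.3, -0.3, 1, -0.426],
  [0.6, 0.3, -0.3, 1, -0.426],
])

```text
time_s: 13.95
ee_pos: [535.5, 215.9, 388.0]
tcp_rot: [2.623, 1.727, -0.001]
ft_force: [-0.5, 1.0, -2.1]
opening: 64.7
gripper_force: 30.0
```

Request:
step_arm([
  [0.6, 0, 0, 0.15, 0],
  [0.6, 0, -0.05, 0.28, 0],
  [0.6, 0.03, -0.25, 0.28, 0],
  [0.6, 0.06, -0.45, 0.28, 0],
  [0.6, 0.1, -0.65, 0.28, 0],
  [0.6, 0.12, -0.8, 0.28, 0],
  [0.6, 0.125, -0.89, 0.28, 0],
  [0.6, 0.125, -0.89, 0.28, 0],
  [0.6, 0.125, -0.89, 0.28, 0],
])

```text
time_s: 14.85
ee_pos: [558.2, 40.6, 444.3]
tcp_rot: [-2.617, -1.735, 0.001]
ft_force: [0.0, 0.2, -1.6]
opening: 65.0
gripper_force: 30.0
```

```bash
python3 - <<'E'
from h import *
import pickle
s=snap("wrist"); pickle.dump(s,open("w6.pkl","wb")); save(s,"w6.png")
v=arm.state(); r=cv2.Rodrigues(v["tcp_rot"])[0]; print("y",np.degrees(np.arctan2(r[1,1],r[0,1])),v["ee_pos"],v["qpos"],v["ft_force"],v["torque"],v["time_s"])
E
```

```text
y -22.863231129404486 [558.2090215   41.09032458 444.42201133] [-1.26034968e-01  2.53458789e-01  1.44479158e+00  7.36948724e-04
  1.44433802e+00  2.72910635e-01] [ 0.05029     0.20559051 -1.64098492] [-0.0387994  -0.07997468 -0.03288805] 14.9
```

View pics/w6.png

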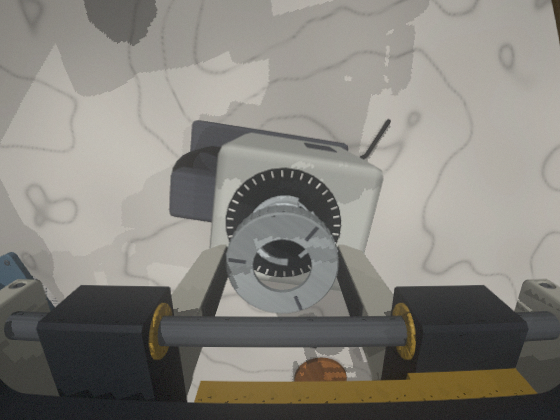

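The held collar is at (283,259), with the dial and neck behind it. The lug marks are at (229,261)-(245,262), (306,238)-(318,228) and (295,295)-(299,310).

```bash
python3 - <<'E'
from h import *
import pickle
s=pickle.load(open("w6.pkl","rb")); z=271.2
O=onplane(s,[(227,258),(339.5,258),(283,205.5),(283,311)],z)[:,:2]; I=onplane(s,[(252,256),(314,256),(283,229),(283,280)],z)[:,:2]
for Q in(O,I): print(Q.mean(0),np.linalg.norm(Q[0]-Q[1]),np.linalg.norm(Q[2]-Q[3]))
L=onplane(s,[(229,261),(318,228),(299,310),(245,262),(306,238),(295,295)],z)[:,:2]
c=O.mean(0)
a=np.degrees(np.arctan2(*(L-c).T[::-1])); print((a%120).round(1),np.linalg.norm(L-c,axis=1).round(1))
t=np.array([558.2,41.1]); th=np.radians(90-22.9); u=np.array([np.cos(th),np.sin(th)]); v=np.array([u[1],-u[0]])
print("o+e",(c-t)@u,(c-t)@v)
D=onplane(s,[(226,218),(341,218)],199)[:,:2].mean(0); print("dial lateral vs collar",(D-t)@v)
E
```

```text
[559.99349436  45.90629293] 63.83939638834299 66.6762251945394
[560.95496315  48.37313212] 35.04599246353107 31.794952838451024
[38.6 22.5 23.  40.7 23.8 24.1] [30.8 27.2 35.1 21.8 18.5 24.2]
o+e 5.12537851426025 -0.2181028664882534
dial lateral vs collar 0.3148985069144543
```

```bash
python3 - <<'E'
from h import *
import pickle
s=pickle.load(open("w6.pkl","rb")); z=271.2
L=onplane(s,[(229,261),(318,228),(299,310),(245,262),(306,238),(295,295)],z)[:,:2]
t=np.array([558.2,41.1]); th=np.radians(90-22.9); u=np.array([np.cos(th),np.sin(th)]); v=np.array([u[1],-u[0]])
for k in(L[:3],L[3:]):
    c=k.mean(0); a=np.degrees(np.arctan2(*(k-c).T[::-1])); print(c,(a%120).round(1),np.linalg.norm(k-c,axis=1).round(1),(c-t)@u,(c-t)@v)
# rim of disc by colour: top outer ellipse contour via depth mask
P=[(x,y) for y in range(200,318) for x in range(220,346)]; W=depth(s,P); m=abs(W[:,2]-z)<4
w=W[m]; print(m.sum(),w.mean(0)); r,(a)=cv2.minEnclosingCircle(w[:,:2].astype(np.float32)); print(r,a,(np.array(r)-t)@u,(np.array(r)-t)@v)
E
```

```text
[557.38044606  41.52263029] [29.  28.1 26.9] [30.4 31.4 30.5] 0.07041279288479824 -0.9194166960336381
[557.93830253  42.75335165] [30.8 29.3 28.8] [21.2 21.7 20.9] 1.4212106569329046 -0.8844306174297472
7048 [558.92505126  44.97823046 270.96097496]
(559.3187255859375, 45.39037322998047) 36.08223342895508 4.387552123010769 -0.638933296227252
```

Request:
step_arm([
  [0.6, 0.003, -0.007, 0, 0],
  [0.6, 0.003, -0.007, -0.03, 0],
  [0.6, 0.003, -0.007, -0.06, 0],
  [0.6, 0.003, -0.007, -0.09, 0],
  [0.6, 0.003, -0.007, -0.12, 0],
  [0.6, 0.003, -0.007, -0.14, 0],
  [0.6, 0.003, -0.007, -0.14, 0],
])

```text
time_s: 15.6
ee_pos: [558.9, 38.9, 415.8]
tcp_rot: [-2.618, -1.735, 0.002]
ft_force: [-0.1, -0.3, -1.1]
opening: 64.7
gripper_force: 30.0
```

Request:
step_arm([
  [0.6, 0, 0, -0.02, 0],
  [0.6, 0, 0, -0.04, 0],
  [0.6, 0, 0, -0.05, 0],
  [0.6, 0, 0, -0.05, 0],
])

```text
time_s: 16.0
ee_pos: [559.0, 38.8, 406.4]
tcp_rot: [-2.618, -1.736, 0.001]
ft_force: [0.1, 0.5, -2.3]
opening: 65.3
gripper_force: 30.0
```

Request:
step_arm([
  [0.6, 0, 0.004, -0.01, 0],
  [0.6, 0, 0.004, -0.02, 0],
  [0.6, 0, 0.004, -0.03, 0],
  [0.6, 0, 0.004, -0.03, 0],
  [0.6, 0, 0.004, -0.03, 0],
])

```text
time_s: 16.5
ee_pos: [559.0, 39.4, 400.6]
tcp_rot: [2.618, 1.736, -0.001]
ft_force: [-1.7, -1.9, -2.3]
opening: 64.4
gripper_force: 30.0
```

Request:
step_arm([
  [0.6, 0, 0, -0.01, 0],
  [0.6, 0, 0, -0.02, 0],
  [0.6, 0, 0, -0.02, 0],
  [0.6, 0, 0, -0.02, 0],
])

```text
time_s: 16.9
ee_pos: [558.9, 39.3, 396.5]
tcp_rot: [2.619, 1.736, -0.002]
ft_force: [-2.3, -4.8, -1.4]
opening: 64.4
gripper_force: 30.0
```

Request:
step_arm([
  [0.6, 0, -0.002, -0.007, 0],
  [0.6, 0, -0.002, -0.014, 0],
  [0.6, 0, -0.002, -0.018, 0],
  [0.6, 0, -0.002, -0.018, 0],
])

```text
time_s: 17.3
ee_pos: [558.9, 39.2, 393.1]
tcp_rot: [-2.618, -1.736, 0.001]
ft_force: [-2.5, -4.8, 0.3]
opening: 64.5
gripper_force: 30.0
```

Request:
step_arm([
  [0.6, 0, 0, -0.004, 0],
  [0.6, 0, 0, -0.008, 0],
  [0.6, 0, 0, -0.008, 0],
])

```text
time_s: 17.6
ee_pos: [558.7, 39.2, 392.6]
tcp_rot: [2.618, 1.736, -0.0]
ft_force: [-5.4, -4.0, 7.7]
opening: 65.2
gripper_force: 30.0
```

```bash
python3 - <<'E'
from h import *
v=arm.state(); r=cv2.Rodrigues(v["tcp_rot"])[0]; print("y",np.degrees(np.arctan2(r[1,1],r[0,1])),v["ee_pos"],v["ft_force"],v["torque"],v["qpos"][5],v["time_s"])
E
```

```text
y -22.911164574962893 [558.72342229  39.18254183 392.62768259] [-5.39471204 -4.00453318  7.71391061] [-0.80019575  1.11654894  0.04580027] 0.2710321273530244 17.6
```

The collar is down on the carrier: z is 392.6 against an expected 393. I'll relieve the push slightly and turn clockwise 30°.

Request:
step_arm([
  [0.6, 0, 0, 0.005, 0],
  [0.6, 0, 0, 0.005, -0.05],
  [0.6, 0, 0, 0.005, -0.1],
  [0.6, 0, 0, 0.005, -0.15],
  [0.6, 0, 0, 0.005, -0.2],
  [0.6, 0, 0, 0.005, -0.25],
  [0.6, 0, 0, 0.005, -0.25],
])

```text
time_s: 18.3
ee_pos: [558.6, 39.1, 392.7]
tcp_rot: [-2.98, -0.994, 0.002]
ft_force: [-4.6, -4.1, 1.7]
opening: 65.1
gripper_force: 30.0
```

```bash
cat > st.py <<'E'
from h import *
v=arm.state(); r=cv2.Rodrigues(v["tcp_rot"])[0]; print("y",np.degrees(np.arctan2(r[1,1],r[0,1])).round(2),v["ee_pos"].round(1),v["ft_force"].round(1),v["torque"].round(3),v["qpos"][5].round(3),v["tau"][5].round(3),v["opening"].round(1),v["time_s"])
E
python3 st.py
```

```text
Traceback (most recent call last):
  File "st.py", line 2, in <module>
    v=arm.state(); r=cv2.Rodrigues(v["tcp_rot"])[0]; print("y",np.degrees(np.arctan2(r[1,1],r[0,1])).round(2),v["ee_pos"].round(1),v["ft_force"].round(1),v["torque"].round(3),v["qpos"][5].round(3),v["tau"][5].round(3),v["opening"].round(1),v["time_s"])
                                                                                                                                                                                                                          ^^^^^^^^^^^^^^^^^^
AttributeError: 'float' object has no attribute 'round'
```

```bash
sed -i 's/v\["opening"\].round(1)/round(float(v["opening"]),1)/' st.py; python3 st.py
```

```text
y -53.09 [558.6  39.1 392.7] [-4.6 -4.1  1.7] [-0.736  0.957 -0.092] 0.798 0.84 65.1 18.3
```

Request:
step_arm([
  [0.6, 0, 0, 0, -0.02],
  [0.6, 0, 0, 0, -0.04],
])

```text
time_s: 18.5
ee_pos: [558.7, 39.0, 392.7]
tcp_rot: [3.018, 0.871, -0.002]
ft_force: [-4.8, -4.8, 2.7]
opening: 65.1
gripper_force: 30.0
```

```bash
python3 st.py
```

```text
y -57.8 [558.7  39.  392.7] [-4.8 -4.8  2.7] [-0.863  0.923  0.145] 0.88 -0.427 65.1 18.5
```

Request:
step_arm([
  [0.6, 0, 0, 0, -0.02],
  [0.6, 0, 0, 0, -0.04],
])

```text
time_s: 18.7
ee_pos: [558.6, 39.1, 392.7]
tcp_rot: [3.052, 0.744, -0.002]
ft_force: [-6.0, -4.6, 3.0]
opening: 65.0
gripper_force: 30.0
```

```bash
python3 st.py
```

```text
y -62.6 [558.6  39.1 392.7] [-6.  -4.6  3. ] [-0.83   0.966  0.145] 0.964 -0.401 65.0 18.7
```

Request:
step_arm([
  [0.6, -0.005, -0.005, 0.002, 0],
  [0.6, -0.005, -0.005, 0.002, -0.02],
  [0.6, -0.005, -0.005, 0.002, -0.04],
])

```text
time_s: 19.0
ee_pos: [558.0, 38.7, 392.7]
tcp_rot: [-3.079, -0.617, 0.0]
ft_force: [-2.9, -0.3, -1.3]
opening: 65.0
gripper_force: 30.0
```

```bash
python3 st.py
```

```text
y -67.35 [558.   38.7 392.7] [-2.9 -0.3 -1.3] [-0.281  0.446  0.19 ] 1.045 -0.412 65.0 19.0
```

Request:
step_arm([
  [0.6, -0.003, 0, -0.001, -0.01],
  [0.6, -0.003, 0, -0.001, -0.02],
])

```text
time_s: 19.2
ee_pos: [557.5, 38.7, 392.6]
tcp_rot: [-3.091, -0.553, -0.001]
ft_force: [-0.6, 1.3, -2.2]
opening: 64.6
gripper_force: 30.0
```

```bash
python3 st.py
```

```text
y -69.71 [557.5  38.7 392.6] [-0.6  1.3 -2.2] [-0.036  0.192  0.264] 1.086 -0.011 64.6 19.2
```

Request:
step_arm([
  [0.6, 0, 0, 0, 0],
])

```text
time_s: 19.3
ee_pos: [557.6, 38.7, 392.6]
tcp_rot: [-3.091, -0.553, -0.001]
ft_force: [-0.6, 1.2, -2.0]
opening: 64.6
gripper_force: 30.0
```

```bash
python3 st.py
```

```text
y -69.71 [557.6  38.7 392.6] [-0.6  1.2 -2. ] [0.144 0.187 0.08 ] 1.086 0.275 64.6 19.3
```

Request:
step_arm([
  [0.6, 0, 0, 0, 0],
])

```text
time_s: 19.4
ee_pos: [557.6, 38.7, 392.6]
tcp_rot: [-3.091, -0.554, -0.001]
ft_force: [-1.1, 2.4, -2.5]
opening: 65.0
gripper_force: 30.0
```

```bash
python3 st.py
```

```text
y -69.68 [557.6  38.7 392.6] [-1.1  2.4 -2.5] [0.283 0.072 0.053] 1.085 0.094 65.0 19.4
```

Request:
step_arm([
  [0.6, 0, 0, 0, 0],
  [0.6, 0, 0, 0, 0],
])

```text
time_s: 19.6
ee_pos: [557.6, 38.6, 392.6]
tcp_rot: [-3.091, -0.554, -0.0]
ft_force: [-0.8, 4.2, -3.2]
opening: 65.0
gripper_force: 30.0
```

```bash
python3 st.py
```

```text
y -69.7 [557.6  38.6 392.6] [-0.8  4.2 -3.2] [ 0.52  -0.003  0.12 ] 1.085 0.083 65.0 19.6
```

Request:
step_arm([
  [0.6, 0, 0.003, -0.004, 0.02],
  [0.6, 0, 0.003, -0.004, 0.04],
  [0.6, 0, 0.003, -0.004, 0.06],
])

```text
time_s: 19.9
ee_pos: [557.8, 38.7, 392.7]
tcp_rot: [3.05, 0.749, 0.003]
ft_force: [-0.6, 1.2, 0.7]
opening: 64.6
gripper_force: 30.0
```

```bash
python3 st.py
```

```text
y -62.42 [557.8  38.7 392.7] [-0.6  1.2  0.7] [ 0.096  0.09  -0.082] 0.959 0.517 64.6 19.9
```

Request:
step_arm([
  [0.6, 0, 0, 0, -0.01],
  [0.6, 0, 0, 0, -0.02],
])

```text
time_s: 20.1
ee_pos: [557.7, 38.6, 392.6]
tcp_rot: [3.067, 0.677, 0.002]
ft_force: [-0.0, 0.0, 2.2]
opening: 64.7
gripper_force: 30.0
```

```bash
python3 st.py
```

```text
y -65.09 [557.7  38.6 392.6] [-0.   0.   2.2] [-0.073  0.136  0.053] 1.006 -0.285 64.7 20.1
```

Request:
step_arm([
  [0.6, 0, 0, 0, -0.01],
  [0.6, 0, 0, 0, -0.02],
])

```text
time_s: 20.3
ee_pos: [557.7, 38.7, 392.6]
tcp_rot: [3.08, 0.614, 0.002]
ft_force: [-1.4, -0.2, 4.0]
opening: 64.7
gripper_force: 30.0
```

```bash
python3 st.py
```

```text
y -67.45 [557.7  38.7 392.6] [-1.4 -0.2  4. ] [-0.109  0.187  0.155] 1.047 -0.139 64.7 20.3
```

Request:
step_arm([
  [0.6, 0, 0, 0, -0.01],
  [0.6, 0, 0, 0, -0.02],
])

```text
time_s: 20.5
ee_pos: [557.6, 38.8, 392.5]
tcp_rot: [3.093, 0.55, 0.001]
ft_force: [-1.2, -0.5, 5.2]
opening: 64.9
gripper_force: 30.0
```

```bash
python3 st.py
```

```text
y -69.82 [557.6  38.8 392.5] [-1.2 -0.5  5.2] [-0.103  0.235  0.184] 1.089 -0.052 64.9 20.5
```

Request:
step_arm([
  [0.6, 0, 0, 0.006, 0],
  [0.6, 0, 0, 0.006, -0.005],
  [0.6, 0, 0, 0.006, -0.015],
])

```text
time_s: 20.8
ee_pos: [557.5, 38.8, 392.5]
tcp_rot: [-3.101, -0.503, 0.001]
ft_force: [0.7, -1.2, -3.3]
opening: 64.9
gripper_force: 30.0
```

```bash
python3 st.py
```

```text
y -71.58 [557.5  38.8 392.5] [ 0.7 -1.2 -3.3] [-0.213 -0.22   0.311] 1.119 -0.043 64.9 20.8
```

Request:
step_arm([
  [0.6, 0, -0.002, -0.003, 0.01],
  [0.6, 0, -0.002, -0.003, 0.02],
])

```text
time_s: 21.0
ee_pos: [557.5, 38.6, 392.6]
tcp_rot: [-3.089, -0.571, -0.0]
ft_force: [1.3, -0.3, -0.4]
opening: 64.5
gripper_force: 30.0
```

```bash
python3 st.py
```

```text
y -69.04 [557.5  38.6 392.6] [ 1.3 -0.3 -0.4] [-0.041 -0.092 -0.171] 1.074 0.178 64.5 21.0
```

Request:
step_arm([
  [0.6, 0, 0, 0, 0.02],
])

```text
time_s: 21.1
ee_pos: [557.6, 38.5, 392.6]
tcp_rot: [-3.076, -0.637, -0.001]
ft_force: [1.1, 0.7, 0.6]
opening: 65.1
gripper_force: 30.0
```

```bash
python3 st.py
```

```text
y -66.6 [557.6  38.5 392.6] [1.1 0.7 0.6] [-0.065 -0.165 -0.104] 1.032 0.668 65.1 21.1
```

Request:
step_arm([
  [0.6, 0, 0, 0, 0.02],
])

```text
time_s: 21.2
ee_pos: [557.6, 38.5, 392.7]
tcp_rot: [3.062, 0.702, 0.001]
ft_force: [0.5, 0.2, 1.5]
opening: 64.8
gripper_force: 30.0
```

```bash
python3 st.py
```

```text
y -64.16 [557.6  38.5 392.7] [0.5 0.2 1.5] [-0.071 -0.054  0.008] 0.989 0.535 64.8 21.2
```

Request:
step_arm([
  [0.6, 0, 0, 0, 0.02],
])

```text
time_s: 21.3
ee_pos: [557.5, 38.5, 392.7]
tcp_rot: [-3.047, -0.766, -0.0]
ft_force: [0.0, -0.4, -0.2]
opening: 64.8
gripper_force: 30.0
```

```bash
python3 st.py
```

```text
y -61.76 [557.5  38.5 392.7] [ 0.  -0.4 -0.2] [-0.018 -0.012  0.01 ] 0.947 0.532 64.8 21.3
```

Request:
step_arm([
  [0.6, 0, 0, 0, 0.02],
])

```text
time_s: 21.4
ee_pos: [557.4, 38.5, 392.7]
tcp_rot: [-3.03, -0.83, -0.0]
ft_force: [-0.9, 0.8, 0.2]
opening: 65.2
gripper_force: 30.0
```

```bash
python3 st.py
```

```text
y -59.36 [557.4  38.5 392.7] [-0.9  0.8  0.2] [-0.013 -0.023 -0.059] 0.905 0.529 65.2 21.4
```

Request:
step_arm([
  [0.6, 0, 0, 0, 0.02],
  [0.6, 0, 0, 0, 0.04],
])

```text
time_s: 21.6
ee_pos: [557.4, 38.5, 392.7]
tcp_rot: [-2.992, -0.956, 0.0]
ft_force: [1.3, -0.3, 1.2]
opening: 64.7
gripper_force: 30.0
```

```bash
python3 st.py
```

```text
y -54.56 [557.4  38.5 392.7] [ 1.3 -0.3  1.2] [-0.016 -0.046 -0.016] 0.821 0.529 64.7 21.6
```

Below about y = -63° the collar turns freely. I'll advance again with no side load, reading each row.

Request:
step_arm([
  [0.6, 0, 0, 0, -0.02],
  [0.6, 0, 0, 0, -0.04],
  [0.6, 0, 0, 0, -0.06],
])

```text
time_s: 21.9
ee_pos: [557.4, 38.5, 392.7]
tcp_rot: [-3.048, -0.761, -0.0]
ft_force: [0.4, -0.3, 0.3]
opening: 64.9
gripper_force: 30.0
```

```bash
python3 st.py
```

```text
y -61.95 [557.4  38.5 392.7] [ 0.4 -0.3  0.3] [-0.026 -0.019 -0.009] 0.95 -0.531 64.9 21.9
```

Request:
step_arm([
  [0.6, 0, 0, 0, -0.015],
])

```text
time_s: 22.0
ee_pos: [557.4, 38.5, 392.7]
tcp_rot: [-3.059, -0.714, -0.0]
ft_force: [-1.3, 0.6, 1.3]
opening: 64.8
gripper_force: 30.0
```

```bash
python3 st.py
```

```text
y -63.74 [557.4  38.5 392.7] [-1.3  0.6  1.3] [-0.106  0.013  0.076] 0.982 -0.288 64.8 22.0
```

Request:
step_arm([
  [0.6, 0, 0, 0, -0.015],
])

```text
time_s: 22.1
ee_pos: [557.3, 38.5, 392.7]
tcp_rot: [-3.07, -0.666, 0.0]
ft_force: [-0.4, 0.4, 1.2]
opening: 64.9
gripper_force: 30.0
```

```bash
python3 st.py
```

```text
y -65.52 [557.3  38.5 392.7] [-0.4  0.4  1.2] [-0.011  0.042  0.059] 1.013 -0.341 64.9 22.1
```

Request:
step_arm([
  [0.6, 0, 0, 0, -0.015],
])

```text
time_s: 22.2
ee_pos: [557.3, 38.6, 392.7]
tcp_rot: [-3.08, -0.618, 0.0]
ft_force: [-0.6, -0.3, 0.4]
opening: 64.8
gripper_force: 30.0
```

```bash
python3 st.py
```

```text
y -67.31 [557.3  38.6 392.7] [-0.6 -0.3  0.4] [0.053 0.078 0.108] 1.044 -0.284 64.8 22.2
```

Request:
step_arm([
  [0.6, 0, 0, 0, -0.015],
])

```text
time_s: 22.3
ee_pos: [557.3, 38.6, 392.6]
tcp_rot: [-3.089, -0.57, 0.001]
ft_force: [0.6, 0.4, -0.1]
opening: 64.9
gripper_force: 30.0
```

```bash
python3 st.py
```

```text
y -69.1 [557.3  38.6 392.6] [ 0.6  0.4 -0.1] [0.083 0.128 0.264] 1.075 -0.204 64.9 22.3
```

Torque on the forward sweep rises through about 0.2 N m at this angle, and the reverse reading of 0.17 agrees. That is mid-window for snug, so I stop here, release and retreat.

Request:
step_arm([
  [0.6, 0, 0, 0, 0],
  [0.75, 0, 0, 0, 0],
  [0.9, 0, 0, 0, 0],
  [0.9, 0, 0, 0, 0],
  [0.9, 0, 0, 0, 0],
  [0.9, 0, 0, 0.1, 0],
  [0.9, 0, 0, 0.3, 0],
  [0.9, 0.05, -0.1, 0.5, 0],
  [0.9, 0.05, -0.3, 0.5, 0],
  [0.9, 0.05, -0.4, 0.5, 0],
  [0.9, 0.05, -0.4, 0.5, 0],
])

```text
time_s: 23.4
ee_pos: [567.6, -44.0, 492.6]
tcp_rot: [3.089, 0.565, 0.0]
ft_force: [0.5, 0.1, 0.5]
opening: 83.7
gripper_force: 0.0
```

```bash
python3 st.py; python3 - <<'E'
from h import *
import pickle
s=snap("wrist"); pickle.dump(s,open("w7.pkl","wb"))
p=cv2.projectPoints(np.array([[558.,39.5,220]]),cv2.Rodrigues(np.array(s["R"]))[0],np.array(s["t"]),np.array(s["mtx"]),np.array(s["dist"]))[0].ravel(); x,y=p.astype(int)
y0=max(y-50,0);x0=max(x-70,0); save(s,"w7.png",(y0,y0+110,x0,x0+140),5); print("crop",x0,y0)
P=depth(s,[(a,b) for b in range(y0,y0+110) for a in range(x0,x0+140)])
for lo,hi in((217,224),(231,240)):
    k=P[(P[:,2]>lo)&(P[:,2]<hi)]; print(lo,len(k),k.mean(0),np.median(k[:,2]))
E
```

```text
y -69.29 [567.6 -44.  492.6] [0.5 0.1 0.5] [ 0.032  0.039 -0.061] 0.936 -0.35 83.7 23.4
crop 118 140
217 3078 [559.38105706  38.86279411 219.20867778] 219.23208424892704
231 353 [559.55872918  39.60038182 234.85744466] 235.01838507634164
```

View pics/w7.png

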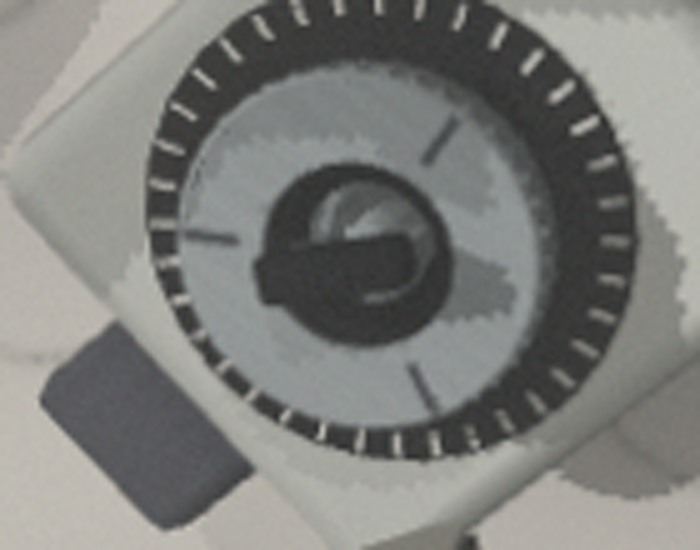

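The collar lies level over the carrier, with its top at 219.2 mm (220 was expected). Its marks sit at the same angles to the tool as when it was gripped, so it did not slip, and the gripper is clear. Handing in.

```bash
python3 -c "
from station import arm
print(arm.job_done())"
```

```text
the job is handed in; nothing more can be done
None
```

The job is handed in: the carrier is seated fully home, and the collar is turned about 46° clockwise to roughly 0.2 N m (readings scatter about ±0.04; one check turn peaked near 0.31 before I backed off), with the gripper released and clear.

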